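# Seat the square-headed locating pin in the bush block

### The arm

A 6-joint arm with a two-finger parallel gripper is mounted at the origin on the work surface. World frame = base frame: x ahead of the robot, y to its left, z up, the work surface at z = 0. Lengths are in mm, angles in rad, forces in N, time in s.
With the tool pointing down it reaches from about 275 to 1000 mm from the base axis. Payload 8.4 kg.
Tool frame: the origin (TCP) lies between the finger pads; the fingertips stand 22 mm ahead of it and the grasp point (between the pads) lies 3 mm ahead of it (r.nose_length is the distance from the TCP to the fingertips, in mm); z points along the fingers, y is the direction in which the jaws open and shut (so a half turn about z gives the same grasp; the last joint's range is limited). The gripper opens to 85 mm and grips with 20 to 120 N. Pads are 22 mm wide; open, the fingers measure 114 mm over their backs; the gripper's body (76 mm by 85 mm) begins 54 mm behind the grasp point. The pads swing forward as they close: fully open they stand 13 mm farther back than shut.
Start: joints at [-1.32, 0.353, 1.633, -0, 1.155, -0.002], TCP at [156.321, -605.138, 253.281] pointing down, gripper open.
Joint ranges: [-2.63, 2.63], [-0.92, 2.1], [0.06, 2.66], [-1.3, 4.44], [0, 2.69], [-3.02, 3.02]. Speed limits (rad/s): [2.22, 2.22, 2.79, 3.14, 3.14, 3.14].

### API

Orientations are given as [roll, pitch, yaw] about the fixed x, y, z axes, in that order (R = Rz(yaw) Ry(pitch) Rx(roll)).
In Python, from rig import r, viewer, order gives the robot as it stands.
- The arm moves only by the shell command python3 -m inch 'ROWS' [FORCE]. ROWS is JSON, a list of rows, each a list of 7 numbers: the opening, from 0 (shut) to 1 (fully open), then the shift along the tool's x, y, z in mm, then the turn, a rotation vector about the tool's x, y, z in degrees. A call has 1 to 8 rows; each row shifts and turns the pose as measured when the row begins, along the tool's axes as they then stand; what a row does not reach is not made up. A row lasts 1/10 s, in which the tool goes at most 50 mm and 8.59 degrees, less where a joint would pass 70% of its speed; a pose out of reach is approached as far as the arm can. A call is refused whole if a number of a shift passes 50 or a number of a turn 8.59, either way. A call with a gripper value outside its range is refused whole. The fingers move at their own pace and stop on an object; FORCE is the grip in N (left out, the last holds). Time passes only in rows, so rows that do not move let the fingers close. It gives the time, the measured TCP pose, the force and the opening at its end, in the units of the state.
- r.sense(): the state, without advancing time (a new reading comes with each control period).
- viewer.grab_frame(name): name is "scene" or "top" or "wrist"; returns the picture (400x640x3 uint8, red, green, blue); there is no depth.
- viewer.camera_params(name): a dict with "intrinsics" (3x3 intrinsics, pixels), "pose" (4x4, takes a point from camera to world coordinates); the wrist camera has in their place "T_tool_cam" (4x4, takes a point from camera to tool coordinates, whose origin is the TCP and whose axes are the flange's). Camera axes: x right, y up, looking along -z (the intrinsics and any distortion apply to the point x, -y, -z); pixel columns grow to the right and rows downward; lengths in mm; the calibration is good to about 2 mm. A picture is of the moment at which its call begins: read the wrist's pose just before it. camera_params takes no time and is no camera call.
- order.sign_off(): hands the job in, once; it reports no verdict.
The state is a dict: "clock": time; "qpos": joint angles; "qvel": joint speeds; "joint_efforts": joint torques, N m; "eef_pos": TCP position; "tcp_rot": TCP orientation; "contact_force": force on the tool from outside, world axes, zero at the start; "wrist_torque": the same for the moment, N m; "opening": opening from 0.0 (shut) to 1.0 (fully open).
Only numpy, scipy, OpenCV 4.12 (cv2) and the standard library are available. Lean on these libraries where they do the work, as an engineer would, in place of code of your own. Each camera call takes 0.05 s, during which the arm holds its last target.

### The job

Draw the square-headed locating pin out of the wooden rack and fit it into the bore of the aluminium block on the grey fixture plate: lean the pin, hook the lower edge of its foot into the bore first, then straighten it and slide it fully home, until its collar lies flat on the block. It is a close fit and the block stands on an eccentric flange that may be turned any way, so feel your way in and never shove hard. Let go of the pin, and leave the round-headed pin, the brass nut and the marker where they are.

Things in the scene. Friction and masses are not known exactly. Their poses are not given: they have to be found in the camera images.
- square_pin: steel locating pin to be fitted, 85 mm long. Origin: centre of the foot's underside; z up the pin. From the foot up: round shank 28 mm diameter, 34 mm long, sharp-edged foot; collar 40 mm diameter from 34 to 40 mm; square grip head 26 x 26 mm from 40 to 85 mm, flats facing the pin's x and y. About 0.42 kg. Starts upright in a hole of the rack, collar lying on the rack's top.
- foot_xp (a point): point on the lower edge of the square pin's foot, 14 mm from its axis, on the pin's +x side
- foot_xn (a point): the same on the -x side
- foot_yp (a point): the same on the +y side
- foot_yn (a point): the same on the -y side
- rack: fixed wooden rack block, 70 (x) x 160 (y) x 40 mm high, origin at the centre of its underside; two through holes of 34 mm diameter at its y = -45 and +45 mm, so a pin has 3 mm of play all round. A pin standing in it has its foot 6 mm above the table; its x axis points along the rack's x to within about 15 degrees.
- round_pin: the other pin in the rack, not to be used: 22 mm shank, the same 40 mm collar, round 30 mm knob, 78 mm long; origin at the centre of its foot
- fixture: fixed grey base plate, 130 (x) x 120 (y) x 12 mm, origin at the centre of its underside. On it a dark round flange, 100 mm diameter, 8 mm thick, carries off its centre an aluminium block 60 x 60 mm, top 62 mm above the table, with one upright bore in the block's middle: 29.5 mm diameter, 42 mm deep, sharp-edged. Flange and block can't move; their poses aren't measured.
- nominal_mouth (a point): point on the axis of the plate's middle, at the height of the block's top face (62 mm above the table). The true centre of the bore's mouth is at this height but 4 to 10 mm away sideways, in any direction (the flange is eccentric by 7 mm, turned to any angle, itself placed within 2 mm); the block's sides are turned with it.
- nut: loose brass hex nut blank, 36 mm across, 20 mm tall, between rack and fixture; to be left alone; origin at the centre of its underside
- marker: loose white marker with black cap, 130 mm long, lying on the table; to be left alone; origin under its middle
Things that resemble listed ones, but are neither listed nor needed, are in the scene too. Leave any purple look-alike of the square_pin alone.

How it is judged (in metres and radians):
On the way:
1. with the pin leaning at least 0.15 rad (about 9 degrees), an edge of its foot is inside the bore, 1.5 mm or more below the block's top face (angle between square_pin's own z axis and vertical above 0.15 rad and horizontal distance between square_pin and nominal_mouth below 0.027 m and z of any of foot_xp, foot_xn, foot_yp, foot_yn in the frame of nominal_mouth below -0.0015 m), for 0.1 s.
At the end, for the whole second after the job is handed in: The square-headed pin stands upright (within 0.06 rad) in the bore, its foot at least 31.5 mm below the block's top face (34 mm is collar on block), at rest and released (horizontal distance between square_pin and nominal_mouth below 0.013 m and z of square_pin in the frame of nominal_mouth below -0.0315 m and angle between square_pin's own z axis and vertical below 0.06 rad and linear speed of square_pin below 0.01 m/s and contact force between the fingers and square_pin below 0.1 N); the robot touches nothing.
It fails at once if the square pin is pressed on the block with more than 30 N (contact force between square_pin and bush_block above 30 N).
It fails at once if the round-headed pin is moved more than 20 mm (distance of round_pin from where it was at the start of the episode above 0.02 m).
It fails at once if the nut or the marker is moved more than 30 mm (distance of any of nut, marker from where it was at the start of the episode above 0.03 m).
It also fails if it takes over 72 s, if anything falls off the work surface, if the arm or the gripper's body presses on something with over 40 N, if the wrist force passes 120 N, or if a joint passes its speed limit or range.

## Working session

There is one attempt and no reset: what is moved stays moved. The work goes in short steps, Python scripts to look and compute and a shell command to move; the robot and the scene stay as the last step left them, time stands still between calls to the robot, and variables do not carry over. Pictures are saved under pics/ and viewed, and the job is handed in when it is done.

```bash
ls; mkdir -p pics; python3 - <<'E'
from rig import r, viewer, order
import cv2
print(r.sense())
for n in ("scene","top","wrist"):
    p=viewer.camera_params(n); print(n,p)
    cv2.imwrite(f"pics/{n}0.png",viewer.grab_frame(n)[:,:,::-1])
E
```

```text
pics
{'clock': 0.0, 'qpos': array([-1.32040116e+00,  3.53644867e-01,  1.63415532e+00, -1.96330563e-05,
        1.15521676e+00, -2.37985400e-03]), 'qvel': array([ 0.00069184,  0.00045871, -0.00076459,  0.00094881, -0.00033244,
        0.00023502]), 'joint_efforts': array([ 1.64119912e-03, -6.05242109e+01, -3.42078209e+01,  5.04428124e-05,
        9.26357810e-03,  2.86512318e-05]), 'eef_pos': array([ 156.19923038, -604.68853031,  252.55465528]), 'tcp_rot': array([-3.14016832e+00,  1.45609803e-05,  2.52782975e-01]), 'contact_force': array([-0.23269336, -0.32802662,  0.81061749]), 'wrist_torque': array([0.00802   , 0.00621609, 0.04742614]), 'opening': 0.9991472710059224}
scene {'intrinsics': array([[416.40240573,   0.        , 315.48450452],
       [  0.        , 416.40240573, 194.25138124],
       [  0.        ,   0.        ,   1.        ]]), 'pose': array([[-7.95959318e-01, -3.57777751e-01,  4.88307122e-01,
         9.23468074e+02],
       [ 6.05349335e-01, -4.69135520e-01,  6.43011700e-01,
         4.74796955e+02],
       [-9.73064558e-04,  8.07407546e-01,  5.89993312e-01,
         5.
[... 457 characters left out ...]
    [ 2.96186873e-03,  2.10577381e-01,  9.77572705e-01,
         8.53694999e+02],
       [ 0.00000000e+00,  0.00000000e+00,  0.00000000e+00,
         1.00000000e+00]])}
wrist {'intrinsics': array([[336.74432965,   0.        , 316.33590864],
       [  0.        , 336.74432965, 197.96091574],
       [  0.        ,   0.        ,   1.        ]]), 'T_tool_cam': array([[ 6.07455690e-04,  9.55462844e-01,  2.95110800e-01,
         7.50803853e+01],
       [ 9.99999790e-01, -5.13471216e-04, -3.95962782e-04,
        -2.93998107e-01],
       [-2.26796825e-04,  2.95110978e-01, -9.55462955e-01,
        -1.21266310e+02],
       [ 0.00000000e+00,  0.00000000e+00,  0.00000000e+00,
         1.00000000e+00]])}
```

View pics/scene0.png

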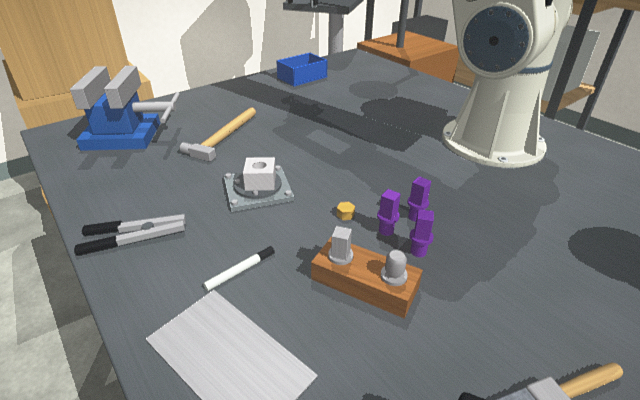

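View pics/top0.png

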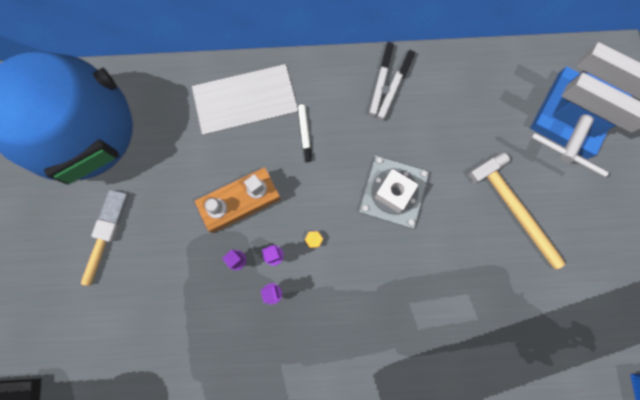

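View pics/wrist0.png

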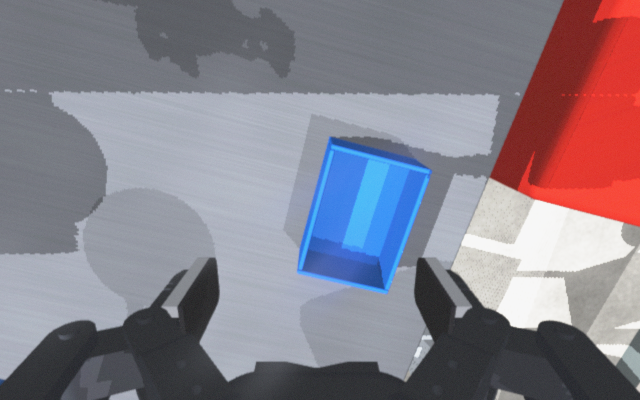

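Scene view: the steel square-headed pin stands at about (342,245) and the round-knob pin at (396,265). Three purple look-alikes are at (389,213), (420,198) and (423,232). Top view: the rack is at (237,198), square head (255,184), round head (214,205), fixture (397,191). I'll enlarge the crops and measure.

```bash
cat > h.py <<'E'
import numpy as np, cv2
from rig import r, viewer, order
from scipy.spatial.transform import Rotation as R
def pose():
    s=r.sense(); T=np.eye(4); T[:3,:3]=R.from_euler('xyz',s['tcp_rot']).as_matrix(); T[:3,3]=s['eef_pos']; return T
def cam(name,T=None):
    p=viewer.camera_params(name)
    K=p['intrinsics']
    C=p['pose'] if name!='wrist' else (pose() if T is None else T)@p['T_tool_cam']
    return K,C
def ray2z(name,uv,z,T=None):
    K,C=cam(name,T); uv=np.atleast_2d(np.asarray(uv,float))
    d=np.c_[(uv[:,0]-K[0,2])/K[0,0],-(uv[:,1]-K[1,2])/K[1,1],-np.ones(len(uv))]@C[:3,:3].T
    o=C[:3,3]; return o+d*((z-o[2])/d[:,2])[:,None]
def proj(name,P,T=None):
    K,C=cam(name,T); q=(np.atleast_2d(P)-C[:3,3])@C[:3,:3]
    return np.c_[K[0,2]+K[0,0]*q[:,0]/-q[:,2],K[1,2]+K[1,1]*q[:,1]/q[:,2]]
def crop(img,u0,u1,v0,v1,k,fn):
    cv2.imwrite(fn,cv2.resize(img[v0:v1,u0:u1],None,fx=k,fy=k,interpolation=cv2.INTER_CUBIC))
E
python3 - <<'E'
from h import *
a=cv2.imread('pics/top0.png'); b=cv2.imread('pics/scene0.png')
crop(a,180,340,150,260,5,'pics/t_rack.png'); crop(a,350,440,145,235,6,'pics/t_fix.png')
crop(b,300,440,170,320,4,'pics/s_rack.png'); crop(b,215,305,145,215,6,'pics/s_fix.png')
print('sq',ray2z('top',[255,184],91),'rnd',ray2z('top',[214,205],84),'bore',ray2z('top',[397,190],62),'plate',ray2z('top',[394,192],12),'nut',ray2z('top',[314,240],20))
E
```

```text
sq [[595.17849379 107.83281921  91.        ]] rnd [[559.45496907 189.26416548  84.        ]] bore [[ 574.10613905 -173.29249963   62.        ]] plate [[ 581.12311885 -177.29962673   12.        ]] nut [[487.41437632  -0.73956064  20.        ]]
```

View pics/t_rack.png

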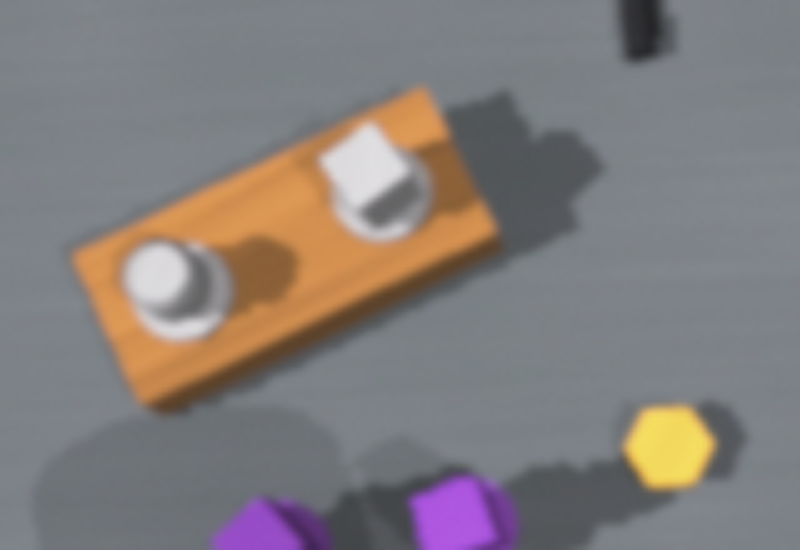

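View pics/t_fix.png

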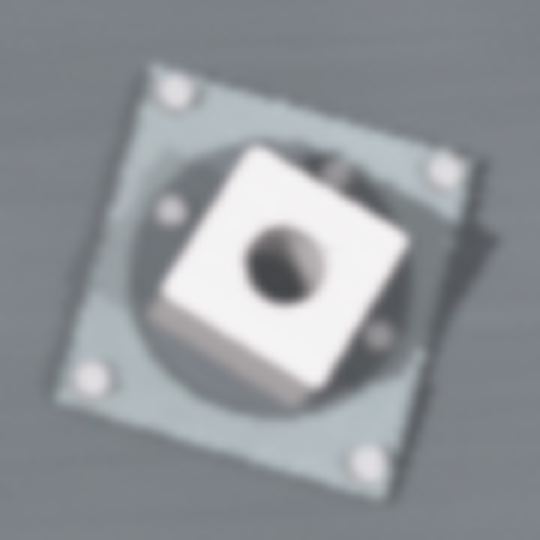

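View pics/s_rack.png

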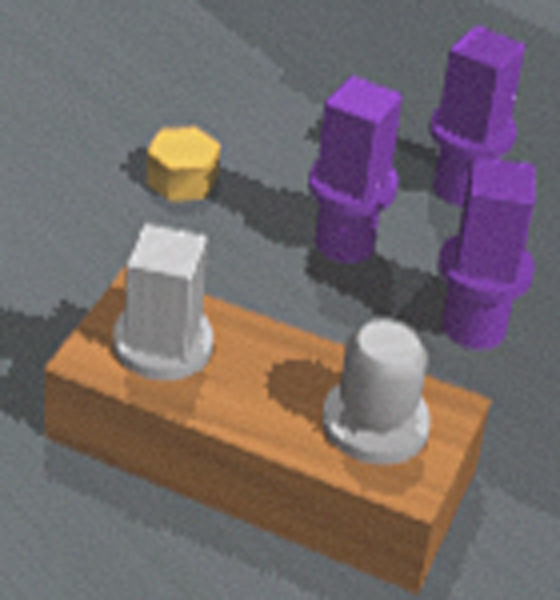

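View pics/s_fix.png

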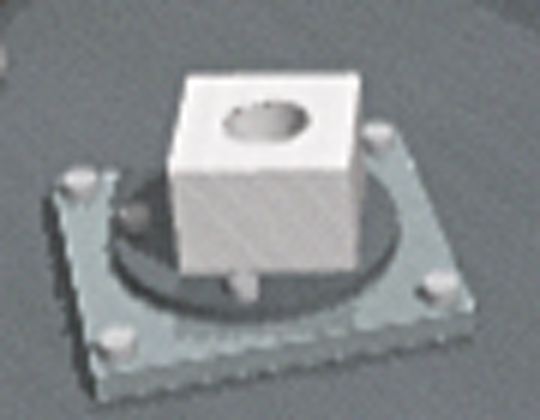

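```bash
python3 - <<'E'
from h import *
c=np.array([(370,122),(318,162),(362,217),(412,175)])/5+[180,150]
P=ray2z('top',c,91); print(P.round(1),P.mean(0).round(1))
for i in range(4):
    d=P[(i+1)%4]-P[i]; print(np.hypot(*d[:2]).round(1),np.degrees(np.arctan2(d[1],d[0])).round(1))
k=np.array([(425,87),(72,253),(145,405),(498,242)])/5+[180,150]  # rack top corners
P=ray2z('top',k,40);print(P.round(1),P.mean(0).round(1))
for i in range(4):
    d=P[(i+1)%4]-P[i]; print(np.hypot(*d[:2]).round(1),np.degrees(np.arctan2(d[1],d[0])).round(1))
f=np.array([(150,65),(475,160),(387,500),(55,400)])/6+[350,145]
P=ray2z('top',f,12);print('plate',P.round(1),P.mean(0).round(1))
print('bore top',ray2z('top',np.array([286,264])/6+[350,145],62),'scene',ray2z('scene',np.array([265,122])/6+[215,145],62))
s=np.array([(150,226),(207,235),(192,277),(130,266)])/4+[300,170]
print('sq scene',ray2z('scene',s,91).round(1),ray2z('scene',s,91).mean(0))
E
```

```text
[[614.6 109.3  91. ]
 [599.6 129.9  91. ]
 [576.7 113.3  91. ]
 [592.4  93.5  91. ]] [595.8 111.5  91. ]
25.5 126.1
28.3 -144.1
25.2 -51.7
27.3 35.4
[[642.9  93.4  40. ]
 [580.1 240.4  40. ]
 [515.5 210.4  40. ]
 [574.9  65.3  40. ]] [578.3 152.4  40. ]
159.8 113.1
71.2 -155.1
156.8 -67.8
73.6 22.4
plate [[ 664.1 -143.7   12. ]
 [ 621.8 -257.7   12. ]
 [ 500.8 -212.7   12. ]
 [ 542.7  -99.5   12. ]] [ 582.3 -178.4   12. ]
bore top [[ 576.09225979 -174.83844309   62.        ]] scene [[ 578.43778225 -169.7092715    62.        ]]
sq scene [[595.9 100.4  91. ]
 [581.8 117.9  91. ]
 [602.2 132.6  91. ]
 [616.9 113.7  91. ]] [599.19141452 116.1569178   91.        ]
```

```bash
cat >> h.py <<'E'
def togo(pos,yaw=None,tilt=None,Rt=None):
    """tool-frame shift and rotvec(deg) from present pose to target (tool down at yaw deg unless Rt)"""
    T=pose(); A=T[:3,:3]
    d=A.T@(np.array(pos,float)-T[:3,3])
    if Rt is None and yaw is not None: Rt=R.from_euler('xyz',[180,0,yaw],degrees=True).as_matrix()
    w=np.zeros(3) if Rt is None else np.degrees(R.from_matrix(A.T@Rt).as_rotvec())
    s=r.sense(); print('t',round(s['clock'],2),'pos',s['eef_pos'].round(1),'rpy',np.degrees(s['tcp_rot']).round(1),'F',s['contact_force'].round(1),'M',s['wrist_torque'].round(2),'op',round(s['opening'],3))
    print('shift',d.round(2),'rot',w.round(2))
E
python3 -c "
from h import *
togo([572,-189,190],73)"
```

```text
t 0.15 pos [ 156.2 -604.8  252.7] rpy [-179.9    0.    14.5] F [0.7 0.  0.4] M [-0.04  0.01 -0.02] op 1.0
shift [ 506.55 -298.53   63.03] rot [-6.000e-02 -3.000e-02 -5.851e+01]
```

```bash
python3 -m inch '[[1,42,-25,0,0,0,0],[1,42,-25,0,0,0,0],[1,42,-25,0,0,0,0],[1,42,-25,0,0,0,0],[1,42,-25,0,0,0,0],[1,42,-25,0,0,0,0],[1,42,-25,0,0,0,0],[1,42,-25,0,0,0,0]]'
python3 -c "
from h import *
togo([572,-189,190],73)"
```

```text
clock: 0.95
eef_pos: [434.7, -323.6, 250.8]
tcp_rot: [-3.141, 0.001, 0.243]
contact_force: [0.8, -1.0, -0.4]
opening: 0.995
t 0.95 pos [ 434.7 -323.6  250.8] rpy [-1.80e+02  1.00e-01  1.39e+01] F [ 0.8 -1.  -0.4] M [-0.04 -0.02  0.02] op 0.995
shift [165.72 -97.58  60.68] rot [-7.000e-02  5.000e-02 -5.908e+01]
```

```bash
python3 -m inch '[[1,41,-24,0,0,0,0],[1,41,-24,0,0,0,0],[1,41,-24,0,0,0,0],[1,41,-24,0,0,0,0]]'; python3 -m inch '[[1,0,0,0,0,0,-8.5],[1,0,0,0,0,0,-8.5],[1,0,0,0,0,0,-8.5],[1,0,0,0,0,0,-8.5],[1,0,0,0,0,0,-8.5],[1,0,0,0,0,0,-8.5],[1,0,0,0,0,0,-8.5]]'
python3 -c "
from h import *
togo([572,-189,130],73)"
```

```text
clock: 1.35
eef_pos: [575.2, -183.9, 250.5]
tcp_rot: [-3.141, 0.002, 0.243]
contact_force: [1.6, -0.7, -0.0]
opening: 1.001
clock: 2.05
eef_pos: [579.4, -176.3, 247.8]
tcp_rot: [-3.137, -0.001, 1.298]
contact_force: [0.8, -0.6, -0.1]
opening: 1.003
t 2.05 pos [ 579.4 -176.3  247.8] rpy [-1.798e+02 -1.000e-01  7.440e+01] F [ 0.8 -0.6 -0.1] M [-0.04 -0.02  0.02] op 1.003
shift [-14.31  -3.17 117.85] rot [-0.25 -0.07  1.37]
```

```bash
python3 -m inch '[[1,-5,-1,38,0,0,0],[1,-5,-1,38,0,0,0],[1,-4,-1,38,0,0,1.2],[1,0,0,0,0,0,0]]'
python3 - <<'E'
from h import *
T=pose(); im=viewer.grab_frame('wrist')[:,:,::-1]; cv2.imwrite('pics/w1.png',im); np.save('pics/w1.npy',T)
togo([572,-189,130],73)
E
```

```text
clock: 2.45
eef_pos: [573.4, -189.2, 132.0]
tcp_rot: [-3.141, -0.001, 1.283]
contact_force: [-0.4, -0.6, 0.4]
opening: 0.996
t 2.5 pos [ 575.1 -189.6  134.6] rpy [ 1.798e+02 -1.000e-01  7.360e+01] F [-0.2 -1.2 -0. ] M [-0.03 -0.   -0.06] op 1.002
shift [-0.34 -3.13  4.6 ] rot [ 0.16 -0.07  0.55]
```

View pics/w1.png

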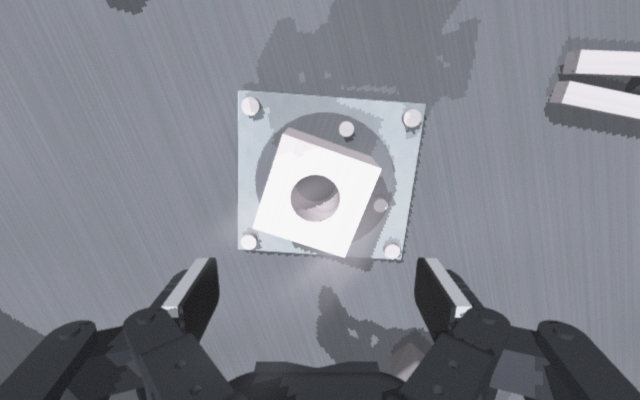

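```bash
python3 - <<'E'
from h import *
for i in range(5): print(r.sense()['eef_pos'].round(2))
im=cv2.imread('pics/w1.png'); T=np.load('pics/w1.npy')
crop(im,240,400,115,265,5,'pics/w1c.png')
g=cv2.cvtColor(im,cv2.COLOR_BGR2GRAY)
m=np.zeros_like(g); 
best=[]
for th in (215,225,235):
    b=(g>th).astype(np.uint8)
    cs,h=cv2.findContours(b,cv2.RETR_CCOMP,cv2.CHAIN_APPROX_NONE)
    for c,hh in zip(cs,h[0]):
        if hh[3]>=0 and cv2.contourArea(c)>800:
            e=cv2.fitEllipse(c); print(th,cv2.contourArea(c),e, ray2z('wrist',e[0],62,T).round(2))
        if hh[3]<0 and cv2.contourArea(c)>5000:
            q=cv2.boxPoints(cv2.minAreaRect(c)); W=ray2z('wrist',q,62,T); print(q.round(1).tolist(),W.round(1).tolist(),W.mean(0).round(1))
E
```

```text
[ 575.09 -189.56  134.61]
[ 575.09 -189.56  134.61]
[ 575.09 -189.56  134.61]
[ 575.09 -189.56  134.61]
[ 575.09 -189.56  134.61]
[[236.3000030517578, 223.39999389648438], [269.79998779296875, 128.60000610351562], [381.3999938964844, 168.0], [348.0, 262.79998779296875]] [[526.4, -175.1, 62.0], [564.2, -127.1, 62.0], [618.9, -166.6, 62.0], [584.7, -220.1, 62.0]] [ 573.6 -172.2   62. ]
215 1871.0 ((314.6903076171875, 197.5787811279297), (47.44636917114258, 50.286109924316406), 84.5621566772461) [[ 576.83 -172.85   62.  ]]
[[251.10000610351562, 227.6999969482422], [282.3999938964844, 133.8000030517578], [381.3999938964844, 166.8000030517578], [350.1000061035156, 260.70001220703125]] [[534.1, -180.3, 62.0], [570.1, -131.8, 62.0], [619.1, -165.9, 62.0], [586.4, -219.1, 62.0]] [ 577.4 -174.3   62. ]
225 1904.5 ((314.69232177734375, 197.76734924316406), (48.011497497558594, 50.579620361328125), 85.14104461669922) [[ 576.79 -172.97   62.  ]]
[[251.1999969482422, 227.39999389648438], [282.29998779296875, 134.10000610351562], [381.29998779296875, 167.10000610351562], [350.20001220703125, 260.3999938964844]] [[534.2, -180.1, 62.0], [570.0, -132.0, 62.0], [619.0, -166.1, 62.0], [586.5, -218.9, 62.0]] [ 577.4 -174.3   62. ]
235 1948.5 ((314.67059326171875, 197.78868103027344), (48.70022964477539, 51.02580642700195), 85.44464111328125) [[ 576.78 -172.97   62.  ]]
```

View pics/w1c.png

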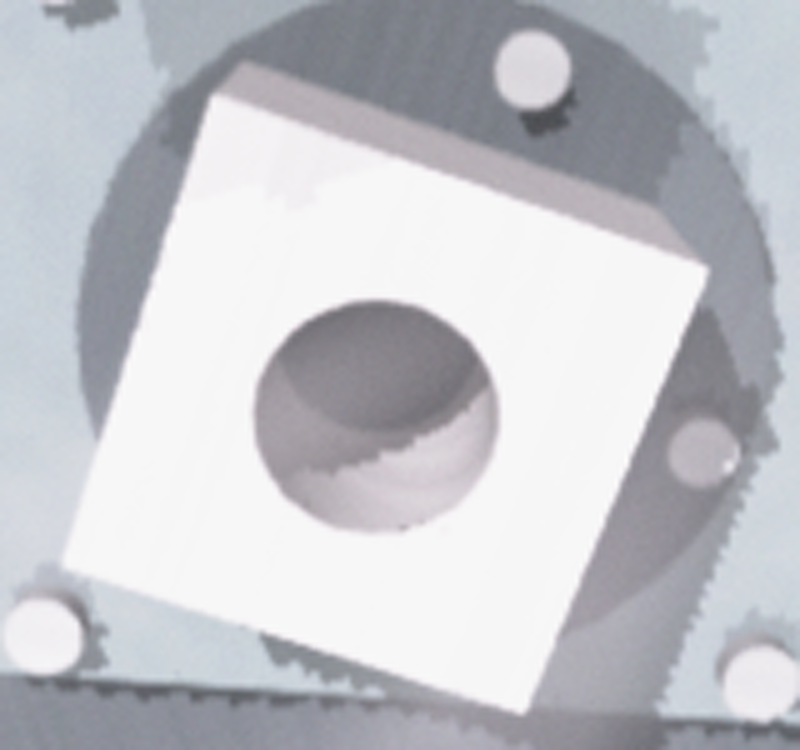

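The wrist view shows the bore mouth ellipse centred at (314.7,197.7), which gives (576.8,-172.9). The top camera says (576.1,-174.8) and scene (578.4,-169.7), so they agree within about 3 mm. Next I go above the pin.

```bash
python3 -m inch '[[1,0,0,-33,0,0,0],[1,0,0,-33,0,0,0],[1,0,0,0,0,0,-8.5],[1,0,0,0,0,0,-8.5],[1,0,0,0,0,0,-8.5],[1,0,0,0,0,0,-8.5],[1,0,0,0,0,0,-8.5],[1,0,0,0,0,0,-8.5]]'
python3 -c "
from h import *
togo([597,113,200],126)"
```

```text
clock: 3.3
eef_pos: [582.7, -190.2, 224.1]
tcp_rot: [3.126, 0.018, 2.189]
contact_force: [1.1, 1.0, -0.3]
opening: 1.0
t 3.3 pos [ 582.7 -190.2  224.1] rpy [179.1   1.  125.4] F [ 1.1  1.  -0.3] M [ 0.01 -0.01 -0.  ] op 1.0
shift [239.15 187.13  22.73] rot [ 0.88  1.03 -0.55]
```

```bash
python3 -m inch '[[1,36,28,0,0,0,0],[1,36,28,0,0,0,0],[1,36,28,0,0,0,0],[1,36,28,0,0,0,0],[1,36,28,4,0,0,0],[1,36,28,4,0,0,0],[1,18,14,4,0,0,0],[1,0,0,0,0,0,0]]'
python3 -c "
from h import *
togo([597,113,200],126)"
```

```text
clock: 4.1
eef_pos: [602.7, 117.4, 234.3]
tcp_rot: [3.102, 0.035, 2.198]
contact_force: [-0.5, -1.4, 0.4]
opening: 1.0
t 4.1 pos [602.7 117.4 234.3] rpy [177.7   2.  126. ] F [-0.5 -1.4  0.4] M [ 0.   -0.   -0.02] op 1.0
shift [ 0.98 -8.52 34.  ] rot [ 2.29  2.02 -0.  ]
```

```bash
python3 -m inch '[[1,1,-4,16,2.2,2,0],[1,0,-3,13,0,0,0],[1,0,0,0,0,0,0]]'
python3 - <<'E'
from h import *
T=pose(); im=viewer.grab_frame('wrist')[:,:,::-1]; cv2.imwrite('pics/w2.png',im); np.save('pics/w2.npy',T)
togo([597,113,200],126)
E
```

```text
clock: 4.4
eef_pos: [599.3, 114.2, 210.5]
tcp_rot: [3.133, 0.004, 2.202]
contact_force: [-0.8, 0.1, -0.5]
opening: 1.002
t 4.45 pos [599.9 114.3 211.4] rpy [179.5   0.3 126.2] F [1.1 0.  0.4] M [-0.01 -0.05  0.09] op 0.999
shift [ 0.69 -3.2  11.36] rot [0.53 0.27 0.17]
```

View pics/w2.png

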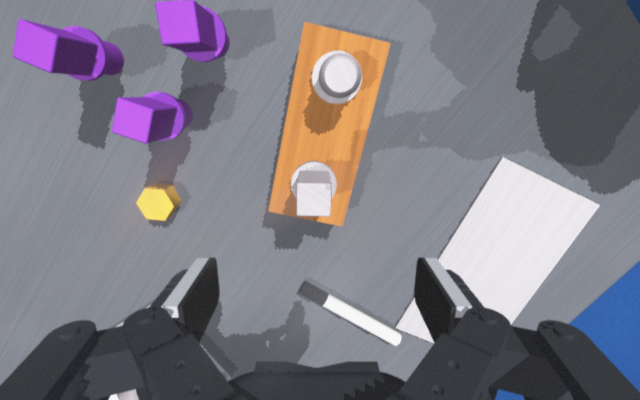

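```bash
python3 - <<'E'
from h import *
im=cv2.imread('pics/w2.png'); T=np.load('pics/w2.npy')
crop(im,270,360,150,235,7,'pics/w2c.png')
g=cv2.cvtColor(im,cv2.COLOR_BGR2GRAY)
for th in (195,205,212,220):
  cs,_=cv2.findContours((g[170:225,285:345]>th).astype(np.uint8),cv2.RETR_EXTERNAL,cv2.CHAIN_APPROX_NONE)
  c=max(cs,key=cv2.contourArea)+[285,170]
  q=cv2.boxPoints(cv2.minAreaRect(c)); W=ray2z('wrist',q,91,T)
  e=np.diff(np.r_[W,W[:1]],axis=0)
  print(th,q.round(1).tolist(),W.mean(0).round(1),np.hypot(e[:,0],e[:,1]).round(1),np.degrees(np.arctan2(e[:,1],e[:,0])).round(1))
E
```

```text
195 [[297.0, 183.0], [330.0, 183.0], [330.0, 215.0], [297.0, 215.0]] [598.4 113.3  91. ] [24.4 25.2 25.1 25.1] [  36.1  -53.1 -144.   125.2]
205 [[297.0, 183.0], [330.0, 183.0], [330.0, 215.0], [297.0, 215.0]] [598.4 113.3  91. ] [24.4 25.2 25.1 25.1] [  36.1  -53.1 -144.   125.2]
212 [[296.0, 213.89999389648438], [297.3999938964844, 182.8000030517578], [330.8999938964844, 184.1999969482422], [329.5, 215.39999389648438]] [598.4 113.3  91. ] [24.5 24.8 24.5 25.5] [ 122.8   33.5  -55.5 -146.6]
220 [[298.0, 184.0], [329.0, 184.0], [329.0, 214.0], [298.0, 214.0]] [598.4 113.4  91. ] [22.9 23.6 23.5 23.6] [  36.1  -53.1 -143.9  125.3]
```

View pics/w2c.png

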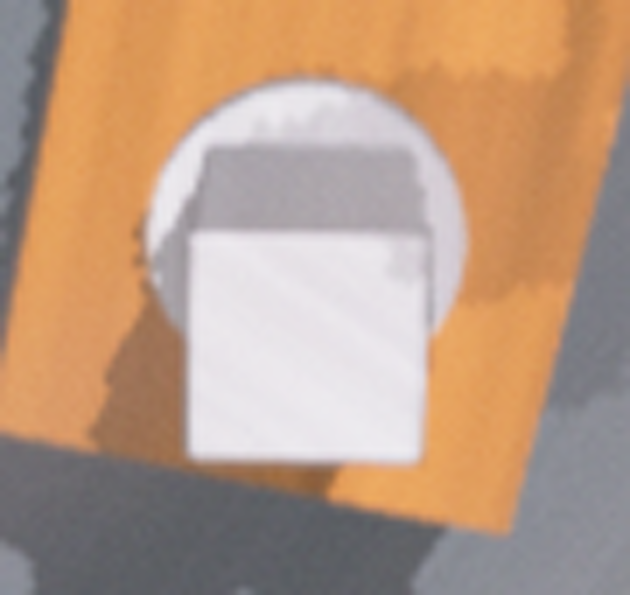

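The crop confirms a square steel head with its flats along the tool's axes, centre (598.4,113.3,91). That makes it the square pin. Descending onto it.

```bash
python3 -m inch '[[1,0.5,-0.5,30,0.5,0.3,0],[1,0,0,30,0,0,0],[1,0,0,25,0,0,0],[1,0,0,15,0,0,0],[1,0,0,0,0,0,0]]'
python3 -c "
from h import *
togo([598.4,113.3,74],126)"
```

```text
clock: 4.95
eef_pos: [603.6, 111.3, 114.9]
tcp_rot: [3.131, 0.006, 2.198]
contact_force: [0.1, 0.0, -0.6]
opening: 1.0
t 4.95 pos [603.6 111.3 114.9] rpy [179.4   0.4 125.9] F [ 0.1  0.  -0.6] M [-0.01  0.04 -0.02] op 1.0
shift [ 4.91 -3.49 40.79] rot [ 0.63  0.35 -0.06]
```

```bash
python3 -m inch '[[1,4.9,-3.5,6,0.6,0.35,0],[1,0,0,8,0,0,0],[1,0,0,0,0,0,0]]'
python3 -c "
from h import *
togo([598.4,113.3,74],126)"
```

```text
clock: 5.25
eef_pos: [599.2, 112.7, 103.0]
tcp_rot: [3.138, 0.002, 2.197]
contact_force: [-0.0, -0.2, 0.7]
opening: 1.0
t 5.25 pos [599.2 112.7 103. ] rpy [1.798e+02 1.000e-01 1.259e+02] F [-0.  -0.2  0.7] M [-0.02  0.01  0.07] op 1.0
shift [ 0.99 -0.38 29.02] rot [ 0.2   0.1  -0.14]
```

```bash
python3 -m inch '[[1,0.8,-0.4,12,0.2,0.1,0],[1,0,0,12,0,0,0],[1,0,0,5,0,0,0],[1,0,0,0,0,0,0]]'
python3 -c "
from h import *
togo([598.4,113.3,74],126)"
```

```text
clock: 5.65
eef_pos: [599.2, 113.4, 72.6]
tcp_rot: [3.14, 0.001, 2.197]
contact_force: [0.2, -0.3, 0.1]
opening: 1.0
t 5.65 pos [599.2 113.4  72.6] rpy [179.9   0.  125.9] F [ 0.2 -0.3  0.1] M [-0.01  0.01 -0.  ] op 1.0
shift [ 0.39 -0.68 -1.37] rot [ 0.1   0.05 -0.12]
```

```bash
python3 -m inch '[[1,0.4,-0.7,-1.4,0,0,0],[0,0,0,0,0,0,0],[0,0,0,0,0,0,0],[0,0,0,0,0,0,0],[0,0,0,0,0,0,0],[0,0,0,0,0,0,0],[0,0,0,0,0,0,0],[0,0,0,0,0,0,0]]' 60
python3 -c "
from h import *
togo([598.4,113.3,74],126)"
```

```text
clock: 6.45
eef_pos: [598.9, 113.4, 74.8]
tcp_rot: [3.139, 0.001, 2.197]
contact_force: [0.3, 0.4, -0.2]
opening: 0.296
t 6.45 pos [598.9 113.4  74.8] rpy [1.798e+02 1.000e-01 1.259e+02] F [ 0.3  0.4 -0.2] M [ 0.01  0.01 -0.02] op 0.296
shift [ 0.17 -0.43  0.81] rot [ 0.16  0.08 -0.12]
```

```bash
python3 -m inch '[[0,0,0,-8,0,0,0],[0,0,0,-12,0,0,0],[0,0,0,-12,0,0,0],[0,0,0,-12,0,0,0],[0,0,0,-15,0,0,0],[0,0,0,-15,0,0,0],[0,0,0,-15,0,0,0],[0,0,0,-15,0,0,0]]'
python3 - <<'E'
from h import *
togo([598.4,113.3,174],126)
for n in('scene','wrist'): cv2.imwrite(f'pics/{n}3.png',viewer.grab_frame(n)[:,:,::-1])
E
```

```text
clock: 7.25
eef_pos: [596.8, 113.1, 186.3]
tcp_rot: [3.142, 0.0, 2.197]
contact_force: [0.5, -0.4, -3.3]
opening: 0.298
t 7.25 pos [596.8 113.1 186.3] rpy [180.    0.  125.9] F [ 0.5 -0.4 -3.3] M [ 0.03 -0.03 -0.03] op 0.298
shift [-0.71  1.41 12.35] rot [ 0.    0.   -0.12]
```

View pics/scene3.png

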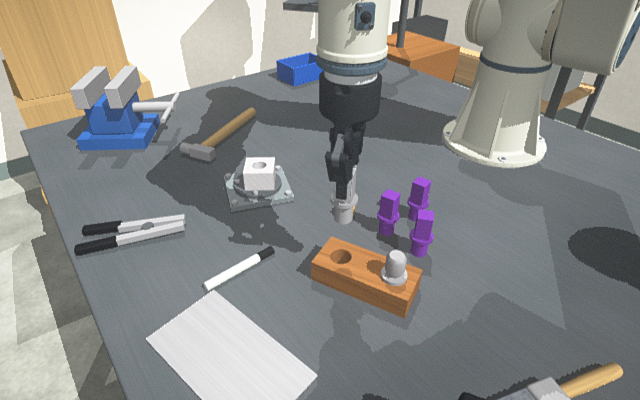

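View pics/wrist3.png

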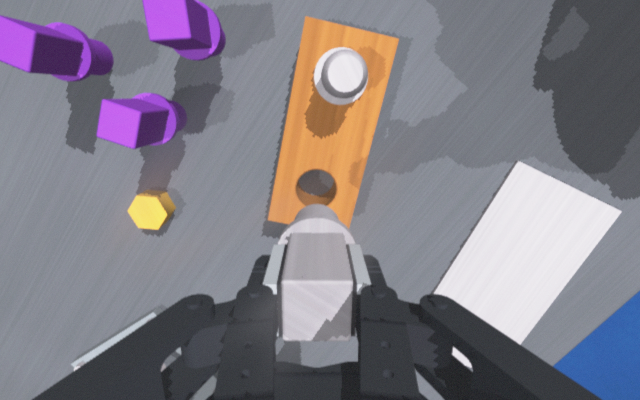

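The pin is held straight in the jaws. Scene view: pin at (343,205), and the empty rack hole is at (340,256) with the round pin still in place. Moving to the fixture.

```bash
python3 -c "
from h import *
togo([574,-176,190],73)"
```

```text
t 7.35 pos [598.4 113.3 187.9] rpy [1.798e+02 1.000e-01 1.259e+02] F [ 0.5  0.3 -3.8] M [-0.   -0.05 -0.01] op 0.296
shift [-220.16 -189.32   -2.47] rot [ 0.25 -0.   52.88]
```

```bash
python3 -m inch '[[0,-20,-17,0,0,0,0],[0,-36,-31,0,0,0,0],[0,-36,-31,0,0,0,0],[0,-36,-31,0,0,0,0],[0,-36,-31,0,0,0,0],[0,-36,-31,0,0,0,0],[0,-18,-15,0,0,0,0],[0,0,0,0,0,0,4]]' && python3 -m inch '[[0,0,0,0,0,0,8],[0,0,0,0,0,0,8],[0,0,0,0,0,0,8],[0,0,0,0,0,0,8],[0,0,0,0,0,0,8],[0,0,0,0,0,0,8],[0,0,0,0,0,0,2],[0,0,0,0,0,0,0]]'
python3 -c "
from h import *
togo([574,-176,160],73)"
```

```text
clock: 8.15
eef_pos: [573.0, -182.0, 186.5]
tcp_rot: [3.136, 0.002, 2.131]
contact_force: [0.4, 0.7, -3.7]
opening: 0.298
clock: 8.95
eef_pos: [569.2, -183.8, 182.9]
tcp_rot: [-3.141, -0.003, 1.215]
contact_force: [-0.2, 0.6, -3.6]
opening: 0.3
t 8.95 pos [ 569.2 -183.8  182.9] rpy [-180.    -0.2   69.6] F [-0.2  0.6 -3.6] M [ 0.02 -0.01  0.01] op 0.3
shift [ 8.88  1.78 22.88] rot [-0.   -0.17 -3.36]
```

```bash
cat >> h.py <<'E'
BORE=np.array([576.9,-172.9,62.])
L=68.8
def tilted(th,yaw=70): return (R.from_euler('xyz',[180,0,yaw],degrees=True)*R.from_rotvec([-th,0,0],degrees=True)).as_matrix()
def hook(th,off,dz,yaw=70,bore=None,lat=0):
    """low edge (tool -y) at 'off' mm from the bore axis towards the inward side, height dz over mouth"""
    b=BORE if bore is None else bore
    Rt=tilted(th,yaw); inward=-R.from_euler('xyz',[180,0,yaw],degrees=True).as_matrix()[:,1]
    xt=Rt[:,0]
    e=b+inward*off+xt*lat+[0,0,dz]
    p=e-Rt@np.array([0,-14,L]); togo(p,Rt=Rt)
E
python3 -m inch '[[0,0,0,0,-5,0,0],[0,0,0,0,-5,0,0],[0,0,0,0,-5,0,0],[0,0,0,0,0,0,0]]'
python3 -c "
from h import *
hook(15,12.5,10)"
```

```text
clock: 9.35
eef_pos: [568.2, -183.4, 181.4]
tcp_rot: [2.874, -0.002, 1.221]
contact_force: [-1.0, 0.8, -4.3]
opening: 0.298
t 9.35 pos [ 568.2 -183.4  181.4] rpy [ 1.647e+02 -1.000e-01  7.000e+01] F [-1.   0.8 -4.3] M [0.08 0.33 0.  ] op 0.298
shift [ 12.8  -22.16  34.67] rot [ 0.31 -0.09 -0.06]
```

```bash
python3 -m inch '[[0,6,-11,10,0,0,0],[0,6,-11,10,0,0,0],[0,0,0,5,0,0,0],[0,0,0,0,0,0,0],[0,0,0,0,0,0,0]]'
python3 -c "
from h import *
hook(15,12.5,10)"
```

```text
clock: 9.85
eef_pos: [559.9, -167.6, 151.8]
tcp_rot: [2.881, -0.0, 1.225]
contact_force: [-0.5, 0.7, -3.3]
opening: 0.299
t 9.85 pos [ 559.9 -167.6  151.8] rpy [165.1  -0.   70.2] F [-0.5  0.7 -3.3] M [0.11 0.26 0.01] op 0.299
shift [ 0.85 -1.52  9.64] rot [-0.07 -0.07  0.17]
```

```bash
python3 -m inch '[[0,0.8,-1.5,5,0,0,0],[0,0,0,4,0,0,0],[0,0,0,0,0,0,0]]'
python3 - <<'E'
from h import *
hook(15,12.5,10)
T=pose();np.save('pics/w4.npy',T)
im=viewer.grab_frame('wrist')[:,:,::-1];cv2.imwrite('pics/w4.png',im)
im2=viewer.grab_frame('scene')[:,:,::-1];cv2.imwrite('pics/s4.png',im2);crop(im2,215,315,120,220,6,'pics/s4c.png')
print(proj('wrist',(T@np.array([[0,0,L,1],[14,0,L,1],[0,14,L,1],[0,-14,L,1]]).T).T[:,:3],T).round(1))
a=np.radians(np.arange(0,360,45)); print(proj('wrist',BORE+14.75*np.c_[np.cos(a),np.sin(a),0*a],T).round(1))
E
```

```text
clock: 10.15
eef_pos: [562.7, -168.2, 143.2]
tcp_rot: [2.879, -0.0, 1.225]
contact_force: [0.3, 0.2, -3.8]
opening: 0.293
t 10.15 pos [ 562.7 -168.2  143.2] rpy [165.   -0.   70.2] F [ 0.3  0.2 -3.8] M [ 0.09  0.28 -0.04] op 0.293
shift [ 0.42 -2.04  0.6 ] rot [ 0.02 -0.06  0.17]
[[316.5 224.3]
 [316.5 202.3]
 [339.6 224.3]
 [293.4 224.3]]
[[327.  206.9]
 [315.7 195.5]
 [298.3 196. ]
 [285.5 208.6]
 [285.1 225.4]
 [297.  236.2]
 [313.8 235.1]
 [326.1 223.2]]
```

View pics/w4.png

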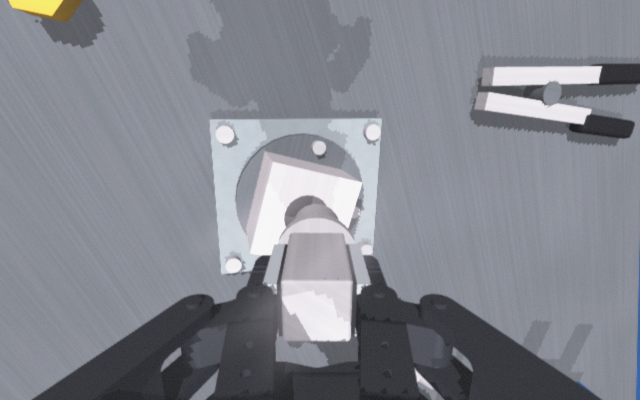

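View pics/s4c.png

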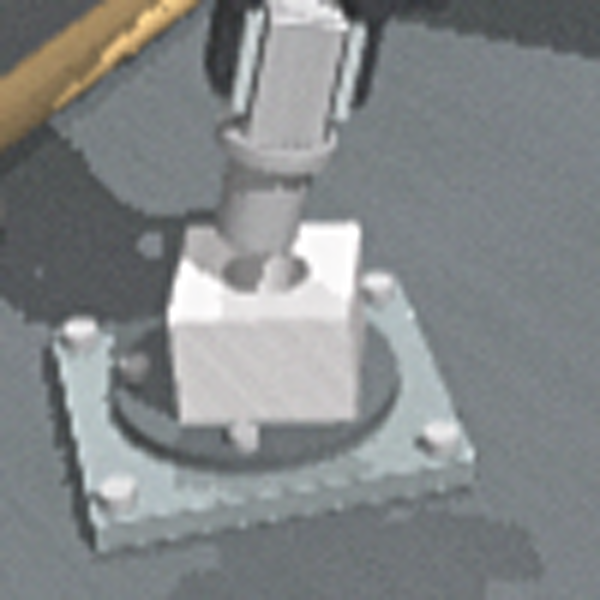

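```bash
python3 - <<'E'
from h import *
im=cv2.imread('pics/w4.png');T=np.load('pics/w4.npy')
im=im.copy(); k=8; u0,v0=265,170
big=cv2.resize(im[v0:245,u0:365],None,fx=k,fy=k,interpolation=cv2.INTER_CUBIC)
a=np.radians(np.arange(0,360,10))
def dr(P,c):
    for p in proj('wrist',P,T): cv2.circle(big,tuple(int(x) for x in ((p-[u0,v0]+0.5)*k).round()),2,c,-1)
dr(BORE+14.75*np.c_[np.cos(a),np.sin(a),0*a],(0,0,255))
F=np.c_[14*np.cos(a),14*np.sin(a),0*a+L,0*a+1]; dr((T@F.T).T[:,:3],(0,160,0))
cv2.imwrite('pics/w4c.png',big)
E
```

```text
(no output)
```

View pics/w4c.png

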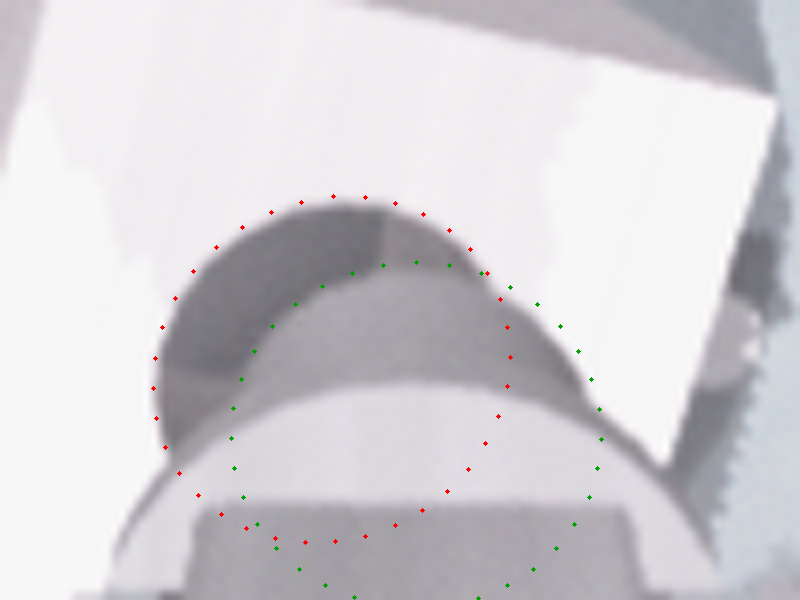

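The overlay agrees within about 1 px for the mouth and the foot, shifted the same way, so their relative position is good to about 0.3 mm. Lowering the hook edge.

```bash
python3 -m inch '[[0,0.4,-2,0.6,0,0,0.2],[0,0,1.8,6,0,0,0],[0,0,0,0,0,0,0],[0,0,0,0,0,0,0]]'
python3 -c "
from h import *
hook(15,12.5,2)"
```

```text
clock: 10.65
eef_pos: [564.4, -168.3, 136.9]
tcp_rot: [2.879, -0.001, 1.221]
contact_force: [0.1, 0.5, -3.3]
opening: 0.3
t 10.65 pos [ 564.4 -168.3  136.9] rpy [ 1.649e+02 -1.000e-01  7.000e+01] F [ 0.1  0.5 -3.3] M [0.14 0.27 0.03] op 0.3
shift [-0.01 -4.1   1.78] rot [ 0.06 -0.06 -0.06]
```

```bash
python3 -m inch '[[0,0,-4.1,1.8,0,0,0],[0,0,0,0,0,0,0]]'
python3 -c "
from h import *
hook(15,12.5,0)"; python3 -m inch '[[0,0,-0.5,1.9,0,0,0],[0,0,0,0,0,0,0]]'
python3 -c "
from h import *
hook(15,12.5,-2.5)"
```

```text
clock: 10.85
eef_pos: [560.8, -167.0, 133.8]
tcp_rot: [2.879, -0.001, 1.221]
contact_force: [0.2, 0.1, -3.3]
opening: 0.299
t 10.85 pos [ 560.8 -167.   133.8] rpy [ 1.65e+02 -1.00e-01  7.00e+01] F [ 0.2  0.1 -3.3] M [0.13 0.29 0.03] op 0.299
shift [-0.02 -0.08  1.71] rot [ 0.04 -0.06 -0.05]
clock: 11.05
eef_pos: [560.6, -166.9, 131.6]
tcp_rot: [2.879, -0.001, 1.221]
contact_force: [0.4, 0.7, -3.2]
opening: 0.298
t 11.05 pos [ 560.6 -166.9  131.6] rpy [ 1.65e+02 -1.00e-01  7.00e+01] F [ 0.4  0.7 -3.2] M [ 0.13  0.24 -0.01] op 0.298
shift [-0.04 -0.    2.12] rot [ 0.04 -0.06 -0.05]
```

```bash
python3 -m inch '[[0,0,-0.3,1.0,0,0,0],[0,0,0,0,0,0,0]]'; python3 -m inch '[[0,0,-0.3,1.0,0,0,0],[0,0,0,0,0,0,0]]'
python3 - <<'E'
from h import *
hook(15,12.5,-3)
T=pose();np.save('pics/w5.npy',T)
im=viewer.grab_frame('wrist')[:,:,::-1];cv2.imwrite('pics/w5.png',im);crop(im,265,365,170,245,8,'pics/w5c.png')
im2=viewer.grab_frame('scene')[:,:,::-1];cv2.imwrite('pics/s5.png',im2);crop(im2,215,315,120,220,6,'pics/s5c.png')
E
```

```text
clock: 11.25
eef_pos: [560.7, -166.9, 130.6]
tcp_rot: [2.879, -0.001, 1.221]
contact_force: [0.6, 0.4, -2.9]
opening: 0.299
clock: 11.45
eef_pos: [560.8, -167.0, 129.5]
tcp_rot: [2.879, -0.001, 1.221]
contact_force: [-0.3, 0.7, -2.8]
opening: 0.295
t 11.45 pos [ 560.8 -167.   129.5] rpy [ 1.649e+02 -1.000e-01  7.000e+01] F [-0.3  0.7 -2.8] M [0.1  0.25 0.03] op 0.295
shift [-0.08  0.25  0.55] rot [ 0.07 -0.06 -0.05]
```

View pics/w5c.png

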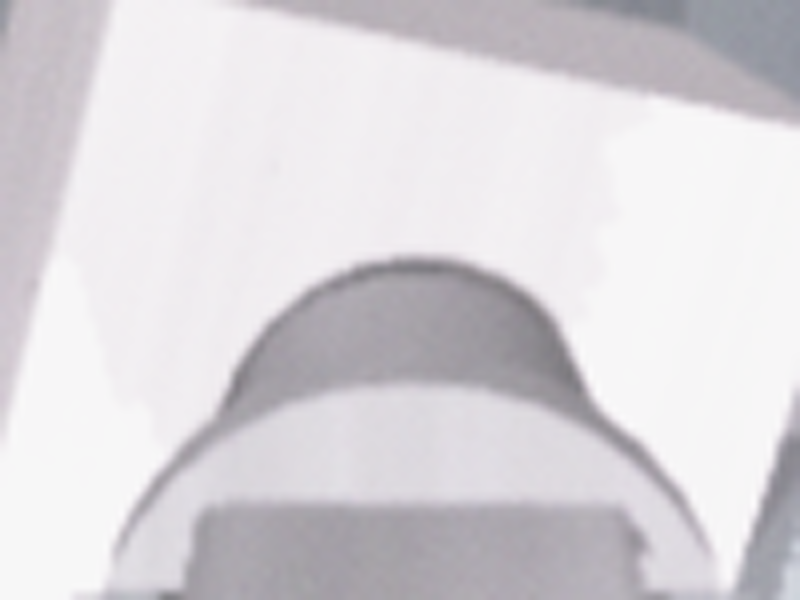

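View pics/s5c.png

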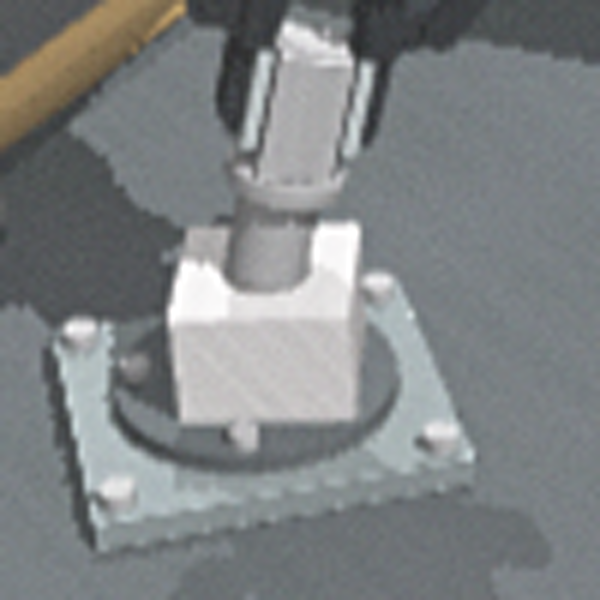

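```bash
python3 -m inch '[[0,0,-0.1,0.7,0,0,0],[0,0,0,0,0,0,0]]'; python3 -m inch '[[0,0,-0.2,0.7,0,0,0],[0,0,0,0,0,0,0]]'
python3 -c "
from h import *
hook(15,12.5,-4)"
```

```text
clock: 11.75
eef_pos: [561.0, -167.1, 129.0]
tcp_rot: [2.878, -0.001, 1.221]
contact_force: [-0.3, 0.3, -3.5]
opening: 0.3
clock: 11.95
eef_pos: [561.0, -167.1, 128.2]
tcp_rot: [2.878, -0.001, 1.221]
contact_force: [0.9, 0.0, -3.3]
opening: 0.294
t 11.95 pos [ 561.  -167.1  128.2] rpy [ 1.649e+02 -1.000e-01  7.000e+01] F [ 0.9  0.  -3.3] M [ 0.11  0.29 -0.04] op 0.294
shift [-0.05  0.07  0.15] rot [ 0.09 -0.06 -0.05]
```

```bash
python3 -c "
from h import *
hook(10,13,-4);hook(5,13.5,-4); hook(0,14,-4)"
```

```text
t 11.95 pos [ 561.  -167.1  128.2] rpy [ 1.649e+02 -1.000e-01  7.000e+01] F [ 0.9  0.  -3.3] M [ 0.11  0.29 -0.04] op 0.294
shift [-0.04  5.53  1.52] rot [ 5.09 -0.07 -0.05]
t 11.95 pos [ 561.  -167.1  128.2] rpy [ 1.649e+02 -1.000e-01  7.000e+01] F [ 0.9  0.  -3.3] M [ 0.11  0.29 -0.04] op 0.294
shift [-0.04 10.83  3.39] rot [10.09 -0.07 -0.05]
t 11.95 pos [ 561.  -167.1  128.2] rpy [ 1.649e+02 -1.000e-01  7.000e+01] F [ 0.9  0.  -3.3] M [ 0.11  0.29 -0.04] op 0.294
shift [-0.04 15.94  5.76] rot [15.09 -0.07 -0.05]
```

```bash
python3 -m inch '[[0,0,2.7,0.7,2.5,0,0],[0,0,2.8,0.8,2.5,0,0],[0,0,0,0,0,0,0]]'
python3 -c "
from h import *
hook(10,13,-4);hook(7.5,13.2,-4);hook(5,13.5,-4)"
```

```text
clock: 12.25
eef_pos: [567.0, -169.2, 128.5]
tcp_rot: [2.966, -0.001, 1.221]
contact_force: [0.1, 0.3, -3.9]
opening: 0.298
t 12.25 pos [ 567.  -169.2  128.5] rpy [ 1.7e+02 -1.0e-01  7.0e+01] F [ 0.1  0.3 -3.9] M [ 0.07  0.14 -0.05] op 0.298
shift [-0.13 -0.65  0.2 ] rot [ 0.05 -0.08 -0.04]
t 12.25 pos [ 567.  -169.2  128.5] rpy [ 1.7e+02 -1.0e-01  7.0e+01] F [ 0.1  0.3 -3.9] M [ 0.07  0.14 -0.05] op 0.298
shift [-0.13  2.14  0.85] rot [ 2.55 -0.08 -0.04]
t 12.25 pos [ 567.  -169.2  128.5] rpy [ 1.7e+02 -1.0e-01  7.0e+01] F [ 0.1  0.3 -3.9] M [ 0.07  0.14 -0.05] op 0.298
shift [-0.13  4.8   1.6 ] rot [ 5.05 -0.08 -0.03]
```

```bash
python3 -m inch '[[0,0,2.0,0.7,2.5,0,0],[0,0,0,0,0,0,0]]'; python3 -m inch '[[0,0,2.4,0.8,2.5,0,0],[0,0,0,0,0,0,0]]'
python3 -c "
from h import *
hook(5,13.5,-4);hook(2.5,13.7,-4);hook(0,14,-4)"
```

```text
clock: 12.45
eef_pos: [569.4, -170.1, 128.2]
tcp_rot: [3.008, -0.001, 1.221]
contact_force: [0.4, -0.2, -3.6]
opening: 0.3
clock: 12.65
eef_pos: [571.7, -170.9, 127.5]
tcp_rot: [3.048, -0.001, 1.221]
contact_force: [0.9, -0.5, -3.2]
opening: 0.298
t 12.65 pos [ 571.7 -170.9  127.5] rpy [ 1.747e+02 -1.000e-01  7.000e+01] F [ 0.9 -0.5 -3.2] M [-0.02  0.07 -0.04] op 0.298
shift [-0.06  0.06 -0.21] rot [ 0.35 -0.07 -0.04]
t 12.65 pos [ 571.7 -170.9  127.5] rpy [ 1.747e+02 -1.000e-01  7.000e+01] F [ 0.9 -0.5 -3.2] M [-0.02  0.07 -0.04] op 0.298
shift [-0.06  2.85  0.47] rot [ 2.85 -0.07 -0.04]
t 12.65 pos [ 571.7 -170.9  127.5] rpy [ 1.747e+02 -1.000e-01  7.000e+01] F [ 0.9 -0.5 -3.2] M [-0.02  0.07 -0.04] op 0.298
shift [-0.06  5.5   1.26] rot [ 5.35 -0.07 -0.04]
```

```bash
python3 -m inch '[[0,0,2.7,0.4,2.8,0,0],[0,0,0,0,0,0,0]]'; python3 -m inch '[[0,0,2.6,0.6,2.5,0,0],[0,0,0,0,0,0,0]]'
python3 - <<'E'
from h import *
hook(0,14,-4)
T=pose();np.save('pics/w6.npy',T)
im=viewer.grab_frame('wrist')[:,:,::-1];cv2.imwrite('pics/w6.png',im);crop(im,265,365,170,245,8,'pics/w6c.png')
im2=viewer.grab_frame('scene')[:,:,::-1];cv2.imwrite('pics/s6.png',im2);crop(im2,215,315,120,220,6,'pics/s6c.png')
E
```

```text
clock: 12.85
eef_pos: [574.2, -171.9, 127.2]
tcp_rot: [3.093, -0.001, 1.221]
contact_force: [-0.2, -0.6, -3.1]
opening: 0.292
clock: 13.05
eef_pos: [576.2, -172.7, 126.5]
tcp_rot: [3.132, -0.001, 1.221]
contact_force: [-0.1, -0.4, -3.3]
opening: 0.296
t 13.05 pos [ 576.2 -172.7  126.5] rpy [ 1.795e+02 -1.000e-01  7.000e+01] F [-0.1 -0.4 -3.3] M [ 0.01 -0.06  0.04] op 0.296
shift [ 0.06  0.7  -0.32] rot [ 0.55 -0.05 -0.04]
```

View pics/w6c.png

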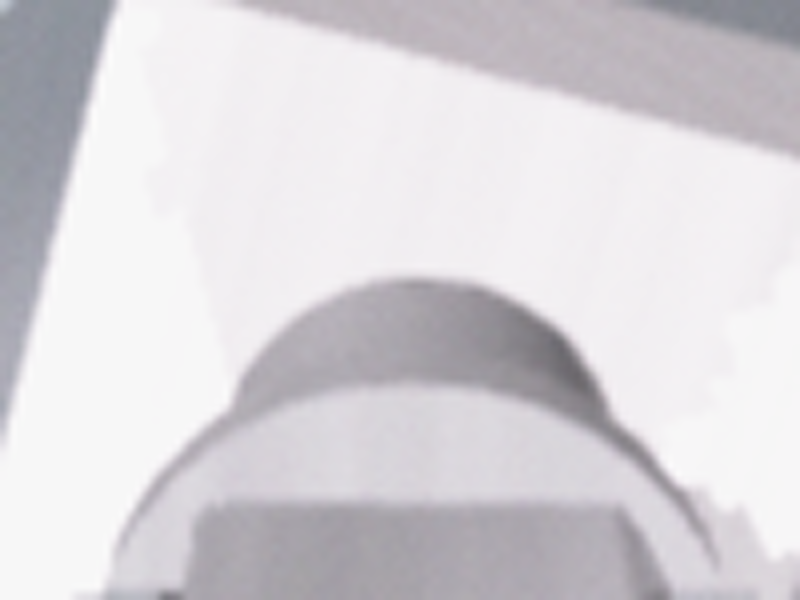

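View pics/s6c.png

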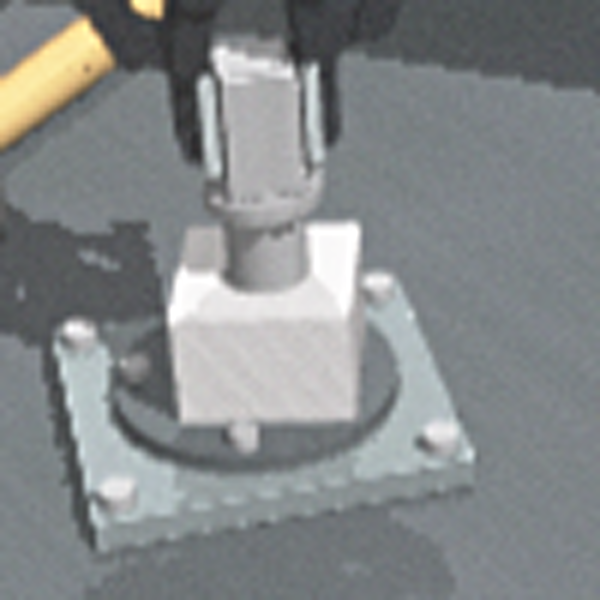

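The pin is upright with its foot about 4 mm into the bore, and there is no contact force. Sliding down in small steps.

```bash
python3 -m inch '[[0,0,0.4,1,0.5,0,0],[0,0,0,2,0,0,0],[0,0,0,0,0,0,0]]'
python3 -c "
from h import *
hook(0,14,-8)"
```

```text
clock: 13.45
eef_pos: [576.0, -172.7, 123.6]
tcp_rot: [3.136, -0.001, 1.221]
contact_force: [3.1, -1.1, -5.6]
opening: 0.296
t 13.45 pos [ 576.  -172.7  123.6] rpy [179.7  -0.   70. ] F [ 3.1 -1.1 -5.6] M [-0.27 -0.62  0.01] op 0.296
shift [0.1  0.96 0.81] rot [ 0.33 -0.05 -0.03]
```

```bash
python3 -m inch '[[0,0,0.8,0,0.3,0,0],[0,0,0,0,0,0,0]]'; python3 -m inch '[[0,0,0,1.5,0,0,0],[0,0,0,0,0,0,0]]'
python3 -c "
from h import *
hook(0,14,-8)"
```

```text
clock: 13.65
eef_pos: [576.3, -172.8, 123.4]
tcp_rot: [-3.141, -0.001, 1.221]
contact_force: [1.6, -1.0, -2.9]
opening: 0.299
clock: 13.85
eef_pos: [576.3, -172.8, 121.8]
tcp_rot: [-3.142, -0.001, 1.221]
contact_force: [1.9, -0.4, -4.7]
opening: 0.295
t 13.85 pos [ 576.3 -172.8  121.8] rpy [-180.   -0.   70.] F [ 1.9 -0.4 -4.7] M [-0.22 -0.56 -0.  ] op 0.295
shift [ 0.11  0.55 -0.98] rot [-0.   -0.05 -0.03]
```

```bash
python3 -m inch '[[0,0,0.6,0,0,0,0],[0,0,0,0,0,0,0]]'; python3 -m inch '[[0,0,0.2,2,0,0,0],[0,0,0,0,0,0,0]]';python3 -m inch '[[0,0,0,2,0,0,0],[0,0,0,0,0,0,0]]'
python3 -c "
from h import *
hook(0,14,-13)"
```

```text
clock: 14.05
eef_pos: [576.4, -172.9, 121.5]
tcp_rot: [-3.14, -0.001, 1.221]
contact_force: [2.5, -1.2, -3.5]
opening: 0.295
clock: 14.25
eef_pos: [576.5, -172.9, 119.3]
tcp_rot: [-3.14, -0.001, 1.221]
contact_force: [2.5, -0.5, -5.2]
opening: 0.299
clock: 14.45
eef_pos: [576.4, -172.9, 117.0]
tcp_rot: [-3.14, -0.001, 1.221]
contact_force: [2.0, -0.8, -4.2]
opening: 0.303
t 14.45 pos [ 576.4 -172.9  117. ] rpy [-179.9   -0.    70. ] F [ 2.  -0.8 -4.2] M [-0.15 -0.43 -0.01] op 0.303
shift [ 0.14  0.43 -0.78] rot [-0.1  -0.04 -0.03]
```

```bash
python3 -m inch '[[0,0,0.5,2,0,0,0],[0,0,0,2,0,0,0],[0,0,0,0,0,0,0]]';python3 -m inch '[[0,0,0.3,2,0,0,0],[0,0,0,2,0,0,0],[0,0,0,0,0,0,0]]'
python3 -c "
from h import *
hook(0,14,-22)"
```

```text
clock: 14.75
eef_pos: [576.5, -172.9, 112.4]
tcp_rot: [-3.139, -0.001, 1.221]
contact_force: [2.2, -0.7, -4.3]
opening: 0.295
clock: 15.05
eef_pos: [576.6, -172.9, 107.9]
tcp_rot: [-3.138, -0.001, 1.221]
contact_force: [1.1, -0.9, -4.3]
opening: 0.299
t 15.05 pos [ 576.6 -172.9  107.9] rpy [-179.8   -0.    70. ] F [ 1.1 -0.9 -4.3] M [-0.09 -0.31 -0.02] op 0.299
shift [ 0.13  0.28 -0.85] rot [-0.19 -0.04 -0.04]
```

```bash
python3 -m inch '[[0,0,0.2,2,-0.1,0,0],[0,0,0,2,0,0,0],[0,0,0,0,0,0,0]]';python3 -m inch '[[0,0,0.1,1.5,0,0,0],[0,0,0,1.5,0,0,0],[0,0,0,0,0,0,0]]'
python3 -c "
from h import *
hook(0,14,-34)"
```

```text
clock: 15.35
eef_pos: [576.5, -172.9, 103.4]
tcp_rot: [-3.14, -0.001, 1.221]
contact_force: [0.5, -1.2, -4.3]
opening: 0.293
clock: 15.65
eef_pos: [576.5, -172.9, 100.1]
tcp_rot: [-3.139, -0.001, 1.221]
contact_force: [1.3, -1.0, -4.1]
opening: 0.299
t 15.65 pos [ 576.5 -172.9  100.1] rpy [-179.9   -0.    70. ] F [ 1.3 -1.  -4.1] M [-0.1  -0.21  0.01] op 0.299
shift [0.13 0.37 3.35] rot [-0.13 -0.04 -0.03]
```

```bash
python3 -m inch '[[0,0,0,1.3,0,0,0],[0,0,0,0,0,0,0]]';python3 -m inch '[[0,0,0,0.8,0,0,0],[0,0,0,0,0,0,0]]';python3 -m inch '[[0,0,0,0.7,0,0,0],[0,0,0,0,0,0,0]]'
```

```text
clock: 15.85
eef_pos: [576.5, -172.9, 98.7]
tcp_rot: [-3.139, -0.001, 1.221]
contact_force: [1.7, -0.7, -4.4]
opening: 0.295
clock: 16.05
eef_pos: [576.5, -172.9, 97.8]
tcp_rot: [-3.139, -0.001, 1.221]
contact_force: [0.7, 0.3, -3.7]
opening: 0.295
clock: 16.25
eef_pos: [576.5, -172.9, 97.1]
tcp_rot: [-3.139, -0.001, 1.221]
contact_force: [1.6, -0.7, -4.0]
opening: 0.3
```

```bash
python3 -m inch '[[0,0,0,0.6,0,0,0],[0,0,0,0,0,0,0]]';python3 -m inch '[[0,0,0,0.5,0,0,0],[0,0,0,0,0,0,0]]';python3 -m inch '[[0,0,0,0.5,0,0,0],[0,0,0,0,0,0,0]]'
```

```text
clock: 16.45
eef_pos: [576.5, -172.9, 96.9]
tcp_rot: [-3.139, -0.001, 1.221]
contact_force: [0.5, 0.1, -3.4]
opening: 0.297
clock: 16.65
eef_pos: [576.5, -172.9, 96.9]
tcp_rot: [-3.14, -0.001, 1.221]
contact_force: [0.8, -0.3, -3.2]
opening: 0.297
clock: 16.85
eef_pos: [576.5, -172.9, 96.9]
tcp_rot: [-3.14, -0.001, 1.221]
contact_force: [0.9, -0.6, -2.1]
opening: 0.297
```

```bash
python3 - <<'E'
from h import *
im=viewer.grab_frame('wrist')[:,:,::-1];cv2.imwrite('pics/w7.png',im);crop(im,240,390,160,270,5,'pics/w7c.png')
im2=viewer.grab_frame('scene')[:,:,::-1];cv2.imwrite('pics/s7.png',im2);crop(im2,215,315,120,220,6,'pics/s7c.png')
E
```

```text
(no output)
```

View pics/w7c.png

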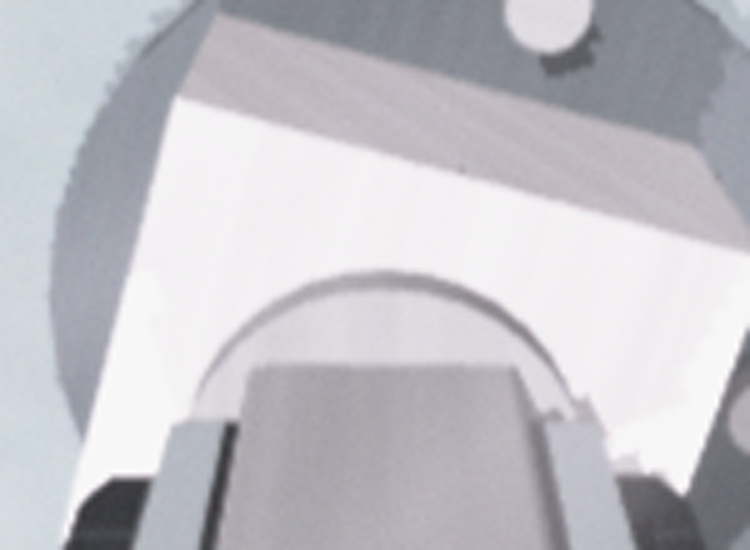

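View pics/s7c.png

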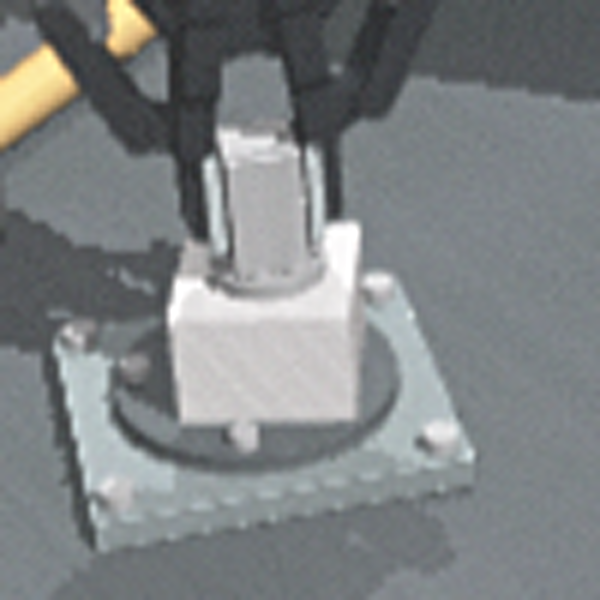

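The collar is lying flat on the block top; z stopped at 96.9 against a predicted 96.8. Releasing and withdrawing straight up.

```bash
python3 -m inch '[[0.5,0,0,0,0,0,0],[0.5,0,0,0,0,0,0],[0.8,0,0,0,0,0,0],[0.8,0,0,0,0,0,0],[0.8,0,0,0,0,0,0]]'; python3 -m inch '[[0.8,0,0,-8,0,0,0],[0.8,0,0,-12,0,0,0],[0.8,0,0,-15,0,0,0],[0.8,0,0,-20,0,0,0],[0.8,0,0,-25,0,0,0],[0.8,0,0,-25,0,0,0],[0.8,0,0,-25,0,0,0],[0.8,0,0,0,0,0,0]]'; python3 -m inch '[[0.8,0,0,0,0,0,0],[0.8,0,0,0,0,0,0],[0.8,0,0,0,0,0,0]]'
python3 - <<'E'
from h import *
T=pose()
for n in('scene','top','wrist'):
    im=viewer.grab_frame(n)[:,:,::-1];cv2.imwrite(f'pics/{n}8.png',im)
im=cv2.imread('pics/wrist8.png');print(proj('wrist',[576.5,-172.9,113],T))
crop(cv2.imread('pics/scene8.png'),215,315,120,220,6,'pics/s8c.png')
E
```

```text
clock: 17.45
eef_pos: [577.0, -173.0, 96.8]
tcp_rot: [-3.14, -0.001, 1.221]
contact_force: [-0.3, -0.8, -0.1]
opening: 0.802
clock: 18.25
eef_pos: [577.5, -173.2, 238.4]
tcp_rot: [3.14, -0.001, 1.221]
contact_force: [0.5, 0.2, -0.1]
opening: 0.797
clock: 18.55
eef_pos: [577.0, -173.1, 239.1]
tcp_rot: [3.139, -0.001, 1.221]
contact_force: [0.4, -0.2, -0.6]
opening: 0.801
[[315.52334559 196.85004045]]
```

View pics/s8c.png

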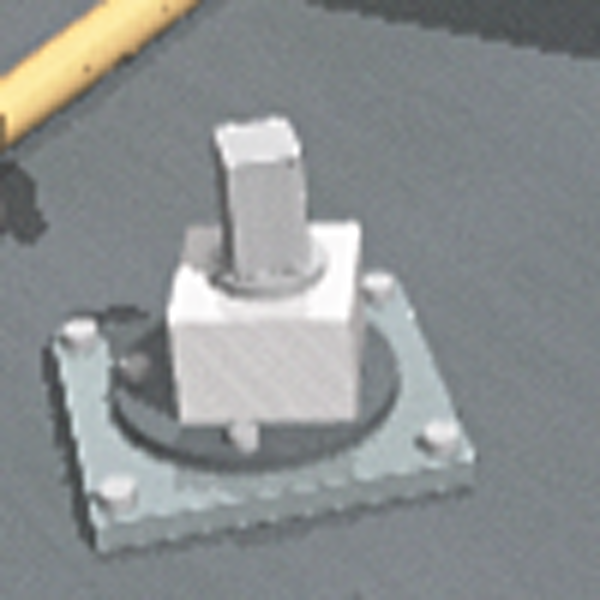

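View pics/wrist8.png

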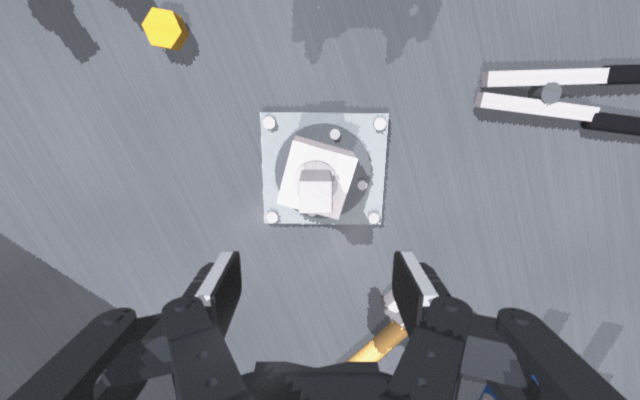

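View pics/scene8.png

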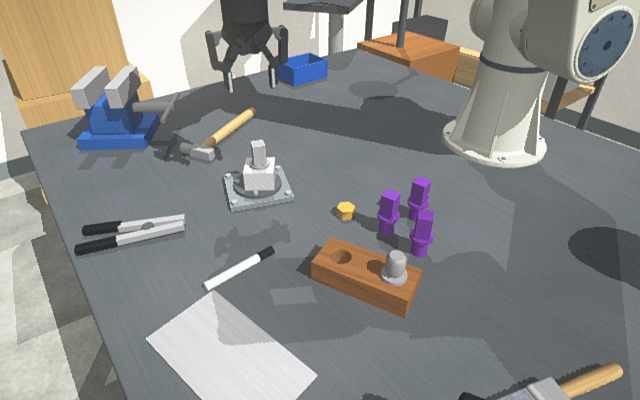

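```bash
python3 - <<'E'
from h import *
b=[576.9,-172.9]
p=proj('scene',[[*b,62],[*b,68],[*b,113]]); print(((p-[215,120]+.5)*6).round(0))
p=ray2z('top',[0,0],0)
im=cv2.imread('pics/wrist8.png');crop(im,265,370,120,235,6,'pics/w8c.png')
print(proj('wrist',[[*b,62],[*b,113]],))
E
```

```text
[[267. 270.]
 [266. 255.]
 [255. 138.]]
[[315.91478829 180.52932066]
 [315.98298941 196.79169673]]
```

View pics/w8c.png

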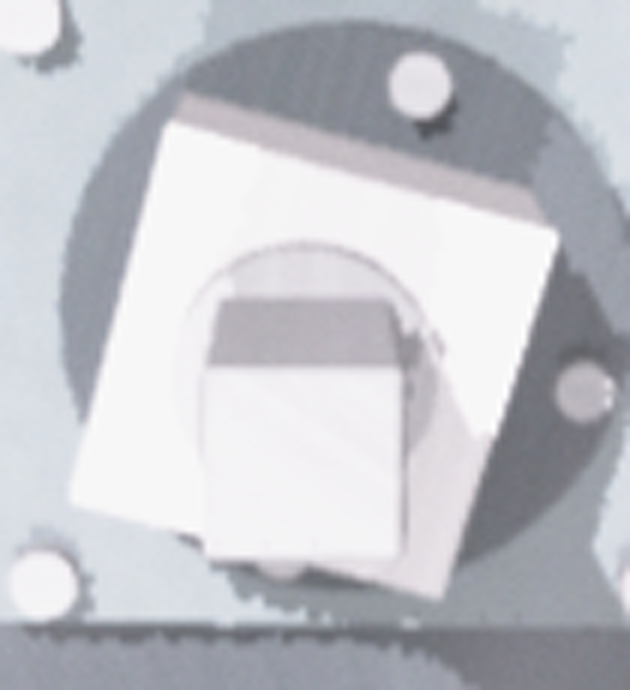

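The head-top centre is at (315.8,196.7). The prediction for a fully seated, upright pin is (316.0,196.8). Handing in.

```bash
python3 -c "
from rig import order
print(order.sign_off())"
```

```text
the job is handed in; nothing more can be done
None
```

The square-headed pin is in the bore of the aluminium block with its collar on the block's top face. It is released, and the gripper stands clear above it. I handed the job in at about 19 s; it reports no verdict.

- **Drawing it out:** I gripped the steel pin by its flats and lifted it straight out of the rack.
- **Hooking and straightening:** I leaned the pin 15° and lowered the foot's edge about 3.8 mm into the bore, by the calculated pose. I then straightened it in steps while keeping that edge in place.
- **Sliding home:** I slid it down until it stopped with the TCP at z = 96.9 mm, against 96.8 mm expected for collar on block. The wrist force changed by only a few newtons at most.
- **Last checks:** After release, the top of the head appeared at (315.8, 196.7) in the wrist picture. A fully seated upright pin should appear at (316.0, 196.8). In the last scene picture the round pin, nut, marker and purple pins look to be where they started.
- **Disagreements:** The three cameras' first readings of the bore centre differed by up to about 5 mm (top against scene). I used the wrist one, and the fit bore it out. While sliding down there was a light side force of about 2–3 N, and small sideways corrections were only partly reached.

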